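Make up two scale-corner kits

ROBOT

A 6-joint arm with a two-finger parallel gripper is mounted at the origin on the work surface. World frame = base frame: x ahead of the robot, y to its left, z up, the work surface at z = 0. Lengths are in mm, angles in rad, forces in N, time in s.
With the tool pointing down it reaches from about 350 to 775 mm from the base axis. Payload 7.3 kg.
Tool frame: the origin (TCP) lies at the very end of the fingers, on their centre line; the grasp point (between the pads) lies 19 mm behind it; z points along the fingers, y is the line along which they close (so a half turn about z gives the same grasp; the last joint's range is limited). The gripper opens to 92 mm and grips with 3 to 60 N. Pads are 19 mm wide; open, the fingers measure 130 mm over their backs; the gripper's body (75 mm by 190 mm) begins 47 mm behind the grasp point.
Start: joints at [1.01, 0.342, 1.524, -0, 1.275, -0.146], TCP at [211.568, 480.507, 197.841] pointing down, gripper open.
Joint ranges: [-2.53, 2.53], [-0.77, 2.02], [0.04, 2.7], [-1, 4.14], [0.28, 2.66], [-3.11, 3.11]. Speed limits (rad/s): [2.57, 2.57, 3.14, 3.14, 3.14, 3.14].

INTERFACE

Orientations are given as [roll, pitch, yaw] about the fixed x, y, z axes, in that order (R = Rz(yaw) Ry(pitch) Rx(roll)).
In Python, from plant import get_obs, vision, workorder gives the robot as it stands.
- The arm moves only by the shell command python3 -m pendant 'ROWS' [OPENING]. ROWS is a JSON object of lists of equal length, an entry for each row: "dp": the shift along the tool's x, y, z in m, a list of three; "rotation": the turn, a rotation vector about the tool's x, y, z in rad, a list of three. A call has 1 to 8 rows; each row is the pose to reach, as a shift and turn from the pose commanded when the call began, along the tool's axes at that moment; what a row does not reach only later rows make up. A row lasts 1/8 s, in which the tool goes at most 62.5 mm and 10.7 degrees, less where a joint would pass 70% of its speed; a pose out of reach is approached as far as the arm can. A call with a gripper value outside its range is refused whole. OPENING is the finger opening in m, from 0 to 0.0918, set as the call begins (- or left out, the last holds). The fingers move at their own pace and stop on an object; the grip force is fixed at half the most. Time passes only in rows, so rows that repeat a pose let the fingers close. It gives the time, the measured TCP pose, the force, the opening and the grip force at its end, in the units of the state.
- get_obs(): the state, without advancing time (a new reading comes with each control period).
- vision.capture(name): name is "scene" or "top"; returns a dict with "pixels" (480x640x3 uint8, red, green, blue), "vfov" (degrees; the focal length in pixels is half the picture's height over the tangent of half this angle, whatever the lens; pixels are square), "cx", "cy" (the principal point, pixels), "dist" ([k1, k2, p1, p2, k3] as OpenCV has them; the pictures are not rectified), "pose" (4x4, takes a point from camera to world coordinates). Camera axes: x right, y up, looking along -z (the intrinsics and any distortion apply to the point x, -y, -z); pixel columns grow to the right and rows downward; lengths in mm; the calibration is good to about 2 mm. A picture is of the moment at which its call begins. There is no depth.
- workorder.close_job(): hands the job in; it is judged then, once.
The state is a dict: "time": time; "joint_positions": joint angles; "dq": joint speeds; "tau": joint torques, N m; "tool_pos": TCP position; "tcp_rot": TCP orientation; "contact_force": force on the tool from outside, world axes, zero at the start; "moment": the same for the moment, N m; "grip_width": finger opening in mm; "finger_force": force on a finger pad.
Only numpy, scipy, OpenCV 4.12 (cv2) and the standard library are available. Lean on these libraries where they do the work, as an engineer would, in place of code of your own. Each camera call takes 0.05 s, during which the arm holds its last target. There are 200 camera calls.

TASK

Make up the two kits from the parts standing on the bench. The three-pocket tray (one pocket already holds two bolts) gets the beam load cell lying in its long pocket and the wide levelling foot standing in its square pocket, with the shim ring laid flat on the foot's disc, around the stem; the two-pocket tray gets the canister load cell in its larger pocket and the narrow levelling foot in its smaller one. The cells and feet must sit flat on the pocket floors, the same way up as now; leave the bottle, the little carton and the socket where they stand.

Things in the scene. Friction and masses are not known exactly. Their poses are not given: they have to be found in the camera images.
- tray_three: Fixed grey plastic tray, floor 4 mm thick, walls 4 mm thick, 14 mm high. Origin: centre of its underside, z up. 136 (x) x 160 (y) mm. Pockets, centre (x, y), inside size: long (beam cell) (0, -48), 128 x 56 mm; square (wide foot) (-18, 30), 92 x 92 mm; narrow (48, 30), 32 x 92 mm, holds two fixed bolts up to 18 mm above the bench.
- tray_two: Fixed grey plastic tray, floor 4 mm thick, walls 4 mm thick, 14 mm high. Origin: centre of its underside, z up. 92 (x) x 152 (y) mm, two empty pockets, centre (x, y), inside size: larger (canister cell) (0, -30), 84 x 84 mm; smaller (narrow foot) (0, 44), 84 x 56 mm.
- beam_cell: Beam load cell: aluminium bar lying flat, 102 mm long along its x including a 10 mm long, 14 mm thick dark stub at the +x end; 28 mm wide (y), 28 mm high, three dark holes in its top. Origin: centre of the underside, midway along the 102 mm; z up. About 0.25 kg. Either end may point either way in the tray.
- canister_cell: Canister load cell: steel cylinder 58 mm in diameter and 24 mm high, ring of six dark holes on top, carrying a central neck 22 mm in diameter that reaches 50 mm. Origin: centre of the underside; z up along the neck. About 0.35 kg.
- wide_foot: Wide levelling foot: steel disc 64 mm in diameter, 12 mm thick, with an upright threaded stem 12 to 13 mm in diameter at its centre, total height 60 mm. Origin: centre of the underside; z up along the stem. About 0.3 kg.
- narrow_foot: Narrow levelling foot: as the wide one but with a disc 36 mm in diameter; disc 12 mm thick, stem 12 to 13 mm in diameter, total height 60 mm. Origin: centre of the underside; z up along the stem. About 0.12 kg.
- shim_ring: Shim ring: plain flat steel ring, outer diameter 52 mm, hole 30 mm, 12 mm high, lying flat. Origin: centre of the underside; z up. About 0.08 kg.
- threadlock: Bystander: small white bottle with a red cap, standing, 28 mm in diameter, 60 mm high. Origin: centre of the underside. Leave it where it stands.
- carton: Bystander: small cardboard carton, 45 (x) x 40 (y) x 30 mm high. Origin: centre of the underside. Leave it where it stands.
- socket: Bystander: dark steel spanner socket, upright cylinder 30 mm in diameter, 34 mm high. Origin: centre of the underside. Leave it where it stands.
Things that resemble listed ones, but are neither listed nor needed, are in the scene too. Leave any purple or turquoise look-alike of the narrow_foot alone.

How it is judged (in metres and radians):
At the end, for the whole second after the job is handed in: Beam cell, wide foot, canister and narrow foot each anywhere in its own pocket, underside within 4 mm of the pocket floor, tilt under 0.1 rad; shim ring flat on the wide foot's disc around the stem, centres within 12 mm; all at rest (x of beam_cell in the frame of tray_three between -0.018 and 0.018 m and y of beam_cell in the frame of tray_three between -0.066 and -0.03 m and z of beam_cell in the frame of tray_three between 0 and 0.008 m and angle between each of beam_cell, wide_foot, canister_cell, narrow_foot's own z axis and vertical below 0.1 rad and angle between the x axis of beam_cell and the x axis of tray_three, either way round below 0.35 rad and x of wide_foot in the frame of tray_three between -0.0345 and -0.0015 m and y of wide_foot in the frame of tray_three between 0.0135 and 0.0465 m and z of wide_foot in the frame of tray_three between 0 and 0.008 m and x of canister_cell in the frame of tray_two between -0.0155 and 0.0155 m and y of canister_cell in the frame of tray_two between -0.0455 and -0.0145 m and z of canister_cell in the frame of tray_two between 0 and 0.008 m and x of narrow_foot in the frame of tray_two between -0.0265 and 0.0265 m and y of narrow_foot in the frame of tray_two between 0.0315 and 0.0565 m and z of narrow_foot in the frame of tray_two between 0 and 0.008 m and horizontal distance between shim_ring and wide_foot below 0.012 m and z of shim_ring in the frame of wide_foot between 0.009 and 0.016 m and angle between the z axis of shim_ring and the z axis of wide_foot, either way round below 0.1 rad and linear speed of each of beam_cell, canister_cell, wide_foot, narrow_foot, shim_ring below 0.02 m/s); the robot touches nothing.
It fails at once if the bottle, the carton or the socket is shifted by more than 30 mm or tipped over (distance of any of threadlock, carton, socket from where it was at the start of the episode above 0.03 m or angle between any of threadlock, carton, socket's own z axis and vertical above 0.5 rad).
It also fails if it takes over 122 s, if anything falls off the work surface, if the arm or the gripper's body presses on something with over 40 N, if the wrist force passes 120 N, or if a joint passes its speed limit or range.

## Working session

There is one attempt and no reset: what is moved stays moved. The work goes in short steps, Python scripts to look and compute and a shell command to move; the robot and the scene stay as the last step left them, time stands still between calls to the robot, and variables do not carry over. Pictures are saved under pics/ and viewed, at most 14 in all, crops included, and the job is handed in when it is done.

```bash
ls; mkdir -p pics; python3 - <<'E'
from plant import get_obs, vision
import cv2,pickle
for n in ["top","scene"]:
    c=vision.capture(n); pickle.dump(c,open(n+".pkl","wb")); cv2.imwrite(f"pics/{n}0.png",c["pixels"][:,:,::-1])
    print(n,c["vfov"],c["cx"],c["cy"],c["dist"],c["pose"])
print(get_obs())
E
```

```text
pics
top 56.85477894117028 324.0521469135175 240.64614062254006 [-0.03158094  0.          0.          0.          0.        ] [[-2.23380757e-02  9.96588534e-01 -7.94500092e-02  5.18239460e+02]
 [-9.99694023e-01 -2.31106696e-02 -8.81796642e-03  1.24442194e+01]
 [-1.06240271e-02  7.92287230e-02  9.96799849e-01  7.76893108e+02]
 [ 0.00000000e+00  0.00000000e+00  0.00000000e+00  1.00000000e+00]]
scene 49.88058182832553 315.537561894933 235.92045689391134 [-0.07434908  0.          0.          0.          0.        ] [[ 4.56052278e-01 -5.74961155e-01  6.79290799e-01  1.15802331e+03]
 [ 8.89793470e-01  3.09034614e-01 -3.35805284e-01 -2.79099020e+02]
 [-1.68493761e-02  7.57573282e-01  6.52532621e-01  6.17978991e+02]
 [ 0.00000000e+00  0.00000000e+00  0.00000000e+00  1.00000000e+00]]
{'time': 0.1, 'joint_positions': array([ 1.00999436e+00,  3.42625470e-01,  1.52491462e+00,  6.09431490e-06,
        1.27537082e+00, -1.45988637e-01]), 'dq': array([ 5.28462698e-04, -1.13703370e-03, -2.75093110e-03,  8.33158681e-04,
       -7.52790253e-06, -3.48112267e-04]), 'tau': array([ 2.69413751e-03, -4.31999516e+01, -2.44696534e+01,  7.20267836e-02,
        5.25200833e-02, -8.51030700e-05]), 'tool_pos': array([211.34845192, 480.15520975, 197.23118403]), 'tcp_rot': array([-3.14028927e+00, -1.97533735e-04,  2.72677742e+00]), 'contact_force': array([0.05781263, 0.31472266, 0.20162171]), 'moment': array([-0.06438973, -0.00403682, -0.01661076]), 'finger_force': 0.0, 'grip_width': 91.96868415165592}
```

View pics/top0.png

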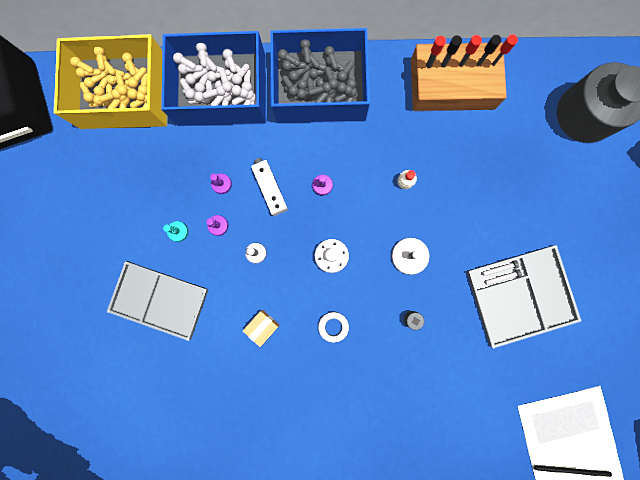

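View pics/scene0.png

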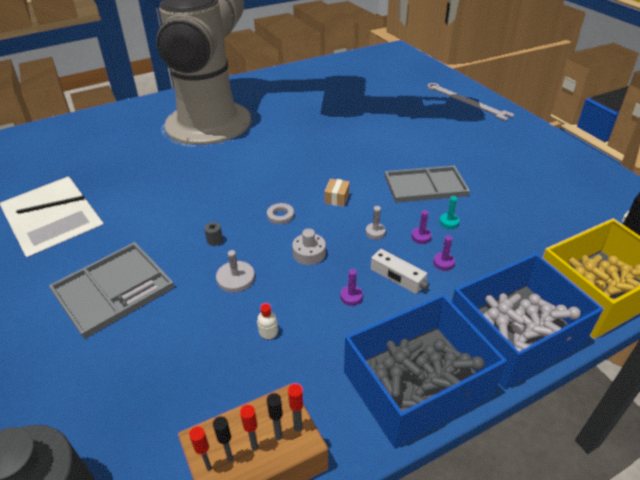

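Top view: parts are steel narrow foot (256,253), beam cell (268,187), canister (331,255), wide foot (410,256) and ring (333,327). tray_two is at (157,301) and tray_three at (524,297). Bystanders are the bottle (406,179), carton (260,328) and socket (414,320).
Narrow-foot candidates are purple (220,183), (217,225), (322,185), turquoise (176,231) and steel grey (256,253). Only the grey one fits; I'll confirm in enlarged crops.

```bash
python3 - <<'E'
import cv2
im=cv2.imread("pics/top0.png")
def crop(n,x,y,w,h,s): cv2.imwrite(f"pics/{n}.png",cv2.resize(im[y:y+h,x:x+w],None,fx=s,fy=s,interpolation=cv2.INTER_CUBIC))
crop("c1",240,150,200,150,4)
crop("c2",100,250,130,100,6)
crop("c3",460,240,130,112,5)
crop("c4",230,300,210,60,3.8)
E
```

```text
(no output)
```

View pics/c1.png

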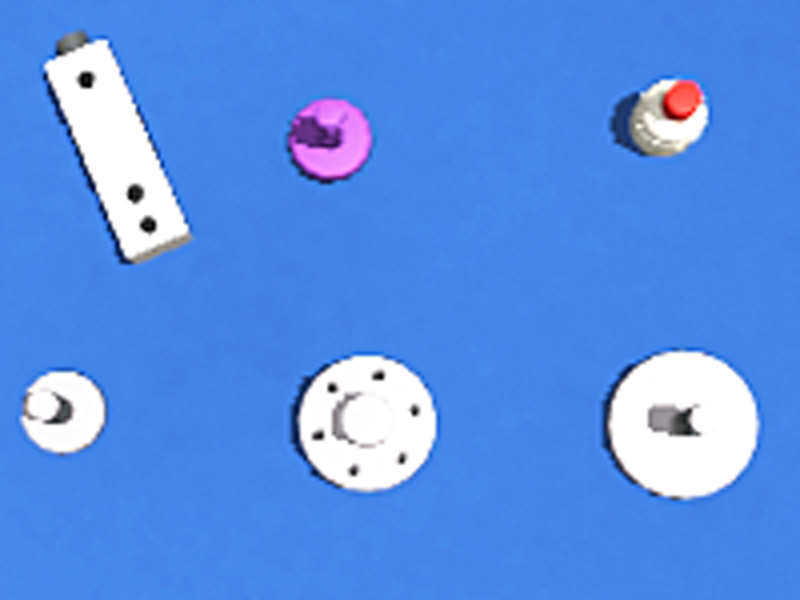

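View pics/c2.png

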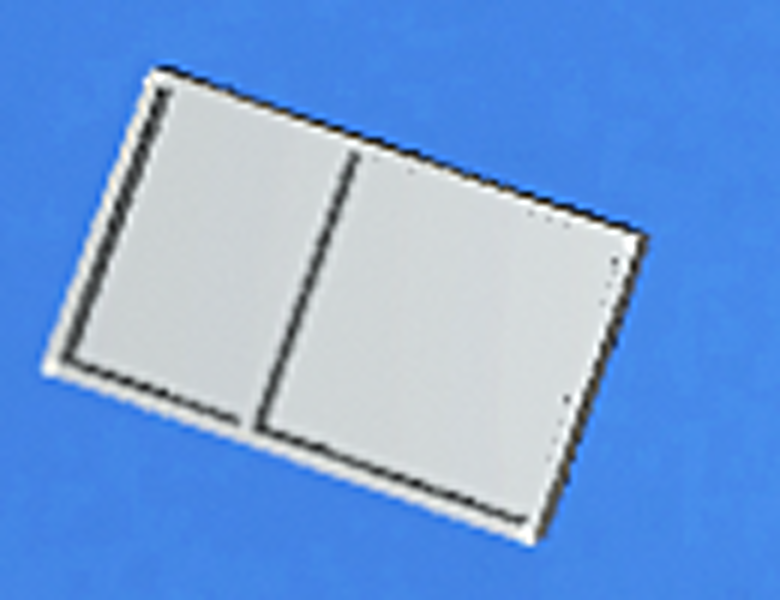

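View pics/c3.png

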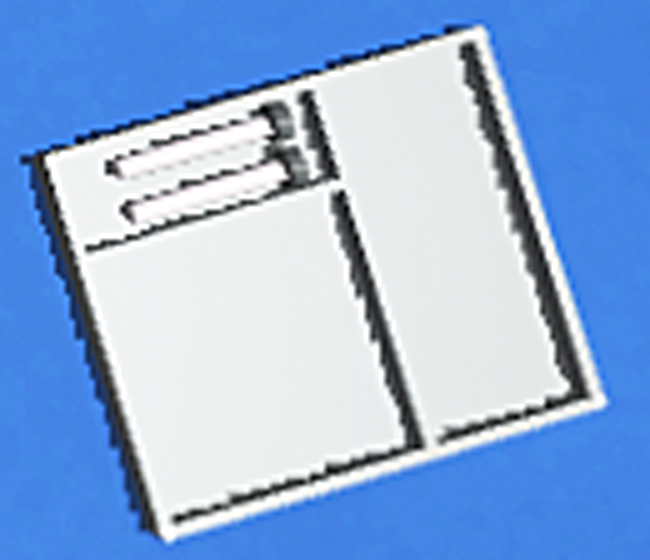

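View pics/c4.png

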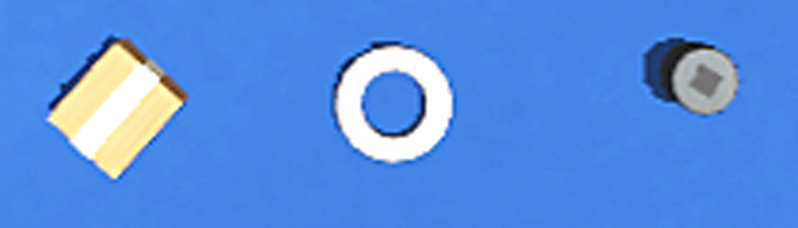

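Crops: the grey foot at (255.5,252.7) is the only steel one with a 36 mm disc, so it is the narrow foot. Both trays and the ring are clear. Now the positions.

```bash
cat > h.py <<'E'
import numpy as np,cv2,sys
from scipy.spatial.transform import Rotation as R
def world(c,px,z):
    f=240/np.tan(np.radians(c["vfov"])/2); K=np.array([[f,0,c["cx"]],[0,f,c["cy"]],[0,0,1.]])
    u=cv2.undistortPoints(np.array(px,float).reshape(-1,1,2),K,np.array(c["dist"])).reshape(-1,2)
    d=np.c_[u[:,0],-u[:,1],-np.ones(len(u))]@c["pose"][:3,:3].T; o=c["pose"][:3,3]
    return (o+d*((z-o[2])/d[:,2])[:,None])[:,:2]
def go(x,y,z,yaw):
    """print dp (m) and rotvec to a tool-down pose, from the present measured pose"""
    from plant import get_obs
    o=get_obs(); A=R.from_euler("xyz",o["tcp_rot"]); 
    B=min((R.from_euler("xyz",[np.pi,0,yaw+k*np.pi]) for k in (0,1)),key=lambda b:(A.inv()*b).magnitude())
    print("dp",(A.inv().apply(np.array([x,y,z])-o["tool_pos"])/1000).round(4),"rot",(A.inv()*B).as_rotvec().round(3),"t",o["time"],"q6",o["joint_positions"][5].round(2),"w",o["grip_width"].round(1))
if __name__=="__main__": go(*map(float,sys.argv[1:5]))
E
python3 - <<'E'
import pickle,numpy as np
from h import world
c=pickle.load(open("top.pkl","rb"))
P=lambda x0,y0,s,p:[(x0+(u+.5)/s-.5,y0+(v+.5)/s-.5) for u,v in p]
for n,p,z in [("wide",(683,424),12),("wide stem",(703,420),60),("can",(368,422),24),("can neck",(370,418),50),("narrow",(63,411),12),("narrow stem",(42,405),60)]:
    print(n,world(c,P(240,150,4,[p]),z).round(1))
print("ring",world(c,P(230,300,3.8,[(394,103)]),12).round(1))
b=world(c,P(240,150,4,[(44,66),(107,40),(189,235),(127,254)]),28); a=(b[0]+b[1]-b[2]-b[3])/2
print("beam len",np.linalg.norm(a),"w",np.linalg.norm(b[0]-b[1]),"origin",b.mean(0)+5*a/np.linalg.norm(a),"yaw",np.arctan2(a[1],a[0]))
for n,q,y0,pk in [("two",P(100,250,6,[(155,70),(643,236),(537,542),(45,370)]),0,[(0,-30),(0,44)]),("three",P(460,240,5,[(43,155),(486,28),(603,403),(165,537)]),0,[(0,-48),(-18,30)])]:
    w=world(c,q,14); m=w.mean(0); v=w[0]+w[3]-w[1]-w[2] if n=="two" else w[0]+w[3]-w[1]-w[2]
    x=w[0]+w[1]-w[2]-w[3]; ya=np.arctan2(v[1],v[0])-np.pi/2; yx=np.arctan2(x[1],x[0]); t=(ya+yx)/2
    print(n,m.round(1),ya,yx,"size",np.linalg.norm(x)/2,np.linalg.norm(v)/2,"pockets",[(m+[np.cos(t)*k[0]-np.sin(t)*k[1],np.sin(t)*k[0]+np.cos(t)*k[1]]).round(1) for k in pk])
print(world(c,[(414.5,320.5)],34),world(c,[(407,179)],50),world(c,[(261,328)],30),world(c,[(221,183),(217,225),(322,185),(176,231)],12))
E
```

```text
wide [[ 549.8 -129.1]]
wide stem [[ 549.3 -128.3]]
can [[553.3   6.8]]
can neck [[553.7   6.1]]
narrow [[561.6 138.5]]
narrow stem [[561.5 139.2]]
ring [[431.5   6.7]]
beam len 90.9578484016818 w 29.350789054766228 origin [677.57804109 113.71057095] yaw 0.3889342702968438
two [482.8 309.7] -0.3423357719757014 -0.34678295631328004 size 91.40587724708281 151.66975505901738 pockets [array([472.7, 281.4]), array([497.7, 351.1])]
three [ 476.8 -322.3] 0.25638279368176375 0.25781604474968084 size 134.39092441032645 159.91452170973665 pockets [array([ 489. , -368.8]), array([ 451.8, -297.9])]
[[ 441.23191134 -127.90554713]] [[ 675.77444609 -121.30903387]] [[433.94848813 127.56438505]] [[684.99415503 197.98640304]
 [610.88928176 205.19557515]
 [676.9045878   20.61820436]
 [602.09222358 277.30649779]]
```

```bash
python3 h.py 549.5 -128.7 100 3.14159
```

```text
Traceback (most recent call last):
  File "h.py", line 14, in <module>
    if __name__=="__main__": go(*map(float,sys.argv[1:5]))
                             ~~^^^^^^^^^^^^^^^^^^^^^^^^^^^
  File "h.py", line 13, in go
    print("dp",(A.inv().apply(np.array([x,y,z])-o["tool_pos"])/1000).round(4),"rot",(A.inv()*B).as_rotvec().round(3),"t",o["time"],"q6",o["joint_positions"][5].round(2),"w",o["grip_width"].round(1))
                                                                                                                                                                             ^^^^^^^^^^^^^^^^^^^^^
AttributeError: 'float' object has no attribute 'round'
```

```bash
sed -i 's/o\["grip_width"\].round(1)/round(o["grip_width"],1)/' h.py; python3 h.py 549.5 -128.7 100 3.14159
```

```text
dp [-0.5549 -0.4208  0.0977] rot [-0.001 -0.    -0.415] t 0.1 q6 -0.15 w 92.0
```

```bash
python3 -m pendant '{"dp":[[-0.555,-0.421,0.098],[-0.555,-0.421,0.098],[-0.555,-0.421,0.098],[-0.555,-0.421,0.098],[-0.555,-0.421,0.098],[-0.555,-0.421,0.098],[-0.555,-0.421,0.098],[-0.555,-0.421,0.098]],"rotation":[[0,0,-0.415],[0,0,-0.415],[0,0,-0.415],[0,0,-0.415],[0,0,-0.415],[0,0,-0.415],[0,0,-0.415],[0,0,-0.415]]}' 0.05; python3 h.py 549.5 -128.7 100 3.14159
```

```text
time: 1.1
tool_pos: [447.1, 56.3, 129.6]
tcp_rot: [3.141, 0.0, 3.142]
contact_force: [1.4, -0.0, -0.3]
grip_width: 49.7
finger_force: 0.0
dp [-0.1024 -0.185   0.0295] rot [ 0.  0. -0.] t 1.1 q6 -1.62 w 49.7
```

```bash
python3 -m pendant '{"dp":[[-0.102,-0.185,0.03],[-0.102,-0.185,0.03],[-0.102,-0.185,0.03],[-0.102,-0.185,0.03],[-0.102,-0.185,0.03],[-0.102,-0.185,0.03]],"rotation":[[0,0,0],[0,0,0],[0,0,0],[0,0,0],[0,0,0],[0,0,0]]}'; python3 h.py 549.5 -128.7 18 3.14159
```

```text
time: 1.85
tool_pos: [547.8, -125.8, 99.6]
tcp_rot: [3.141, -0.001, -3.141]
contact_force: [-0.4, 0.5, -0.2]
grip_width: 49.6
finger_force: 0.0
dp [-0.0018 -0.003   0.0816] rot [ 0.001 -0.001  0.   ] t 1.85 q6 -1.93 w 49.6
```

```bash
python3 -m pendant '{"dp":[[-0.002,-0.003,0.042],[-0.002,-0.003,0.082],[-0.002,-0.003,0.082]],"rotation":[[0,0,0],[0,0,0],[0,0,0]]}' 0.04; python3 -m pendant '{"dp":[[0,0,0],[0,0,0],[0,0,0],[0,0,0]],"rotation":[[0,0,0],[0,0,0],[0,0,0],[0,0,0]]}' 0.005; python3 h.py 451.8 -297.9 100 3.14159
```

```text
time: 2.22
tool_pos: [548.0, -127.5, 15.9]
tcp_rot: [3.139, -0.006, -3.14]
contact_force: [-0.2, 1.3, 0.0]
grip_width: 40.0
finger_force: 0.0
time: 2.72
tool_pos: [551.1, -129.8, 19.0]
tcp_rot: [-3.141, 0.002, -3.141]
contact_force: [-0.0, 2.1, 6.0]
grip_width: 10.8
finger_force: 30.0
dp [ 0.0992 -0.1681 -0.0811] rot [-0.     0.002  0.   ] t 2.725 q6 -1.94 w 10.8
```

```bash
python3 -m pendant '{"dp":[[0,0,-0.04],[0,0,-0.08],[0.099,-0.168,-0.08],[0.099,-0.168,-0.08],[0.099,-0.168,-0.08],[0.099,-0.168,-0.08],[0.099,-0.168,-0.08],[0.099,-0.168,-0.08]],"rotation":[[0,0,0],[0,0,0],[0,0,0],[0,0,0],[0,0,0],[0,0,0],[0,0,0],[0,0,0]]}'; python3 h.py 451.8 -297.9 24 3.14159
```

```text
time: 3.72
tool_pos: [452.0, -296.5, 97.6]
tcp_rot: [3.141, -0.0, -3.14]
contact_force: [-0.3, -0.3, -3.1]
grip_width: 10.8
finger_force: 30.0
dp [ 0.0002 -0.0015  0.0736] rot [ 0.001 -0.     0.002] t 3.725 q6 -2.3 w 10.8
```

```bash
python3 -m pendant '{"dp":[[0,-0.001,0.035],[0,-0.001,0.06],[0,-0.001,0.067],[0,-0.001,0.07],[0,-0.001,0.072],[0,-0.001,0.074],[0,-0.001,0.074]],"rotation":[[0,0,0],[0,0,0],[0,0,0],[0,0,0],[0,0,0],[0,0,0],[0,0,0]]}'; python3 h.py 431.5 6.7 100 3.14159
```

```text
time: 4.6
tool_pos: [451.7, -298.9, 24.2]
tcp_rot: [-3.141, 0.0, -3.141]
contact_force: [0.2, 0.3, -2.6]
grip_width: 10.6
finger_force: 30.0
dp [ 0.0201  0.3056 -0.0759] rot [-0.  0.  0.] t 4.6 q6 -2.3 w 10.6
```

```bash
python3 -m pendant '{"dp":[[0,0,0.001],[0,0,0.002],[0,0,0.002]],"rotation":[[0,0,0],[0,0,0],[0,0,0]]}'; python3 -m pendant '{"dp":[[0,0,0],[0,0,0],[0,0,0],[0,0,-0.05],[0,0,-0.09],[0,0,-0.09]],"rotation":[[0,0,0],[0,0,0],[0,0,0],[0,0,0],[0,0,0],[0,0,0]]}' 0.035;  python3 h.py 431.5 6.7 100 3.14159
```

```text
time: 4.97
tool_pos: [451.7, -299.0, 23.2]
tcp_rot: [-3.141, 0.001, -3.141]
contact_force: [-2.3, 1.4, 7.6]
grip_width: 10.6
finger_force: 30.0
time: 5.72
tool_pos: [453.2, -300.2, 115.0]
tcp_rot: [-3.137, 0.005, -3.141]
contact_force: [-0.2, 0.3, 0.7]
grip_width: 34.9
finger_force: 0.0
dp [0.0217 0.307  0.0135] rot [-0.004  0.005  0.   ] t 5.725 q6 -2.3 w 34.9
```

```bash
python3 -m pendant '{"dp":[[0.021,0.307,0.015],[0.021,0.307,0.015],[0.021,0.307,0.015],[0.021,0.307,0.015],[0.021,0.307,0.015],[0.021,0.307,0.015],[0.021,0.307,0.015],[0.021,0.307,0.015]],"rotation":[[0,0,0],[0,0,0],[0,0,0],[0,0,0],[0,0,0],[0,0,0],[0,0,0],[0,0,0]]}' 0.072; python3 h.py 431.5 6.7 3 3.14159
```

```text
time: 6.72
tool_pos: [430.6, 7.1, 96.6]
tcp_rot: [-3.142, -0.0, 3.14]
contact_force: [-1.2, -0.2, 0.4]
grip_width: 71.9
finger_force: 0.0
dp [-0.0009 -0.0004  0.0936] rot [-0.    -0.    -0.002] t 6.725 q6 -1.73 w 71.9
```

```bash
python3 - <<'E'
from plant import vision
import cv2,pickle
c=vision.capture("top"); pickle.dump(c,open("top1.pkl","wb")); cv2.imwrite("pics/t1.png",cv2.resize(c["pixels"][235:355,460:590,::-1],None,fx=5,fy=5,interpolation=cv2.INTER_CUBIC))
E
python3 h.py 431.5 6.7 3 3.14159
```

```text
dp [-0.0009 -0.0003  0.0936] rot [ 0.    -0.    -0.002] t 6.775 q6 -1.73 w 72.1
```

View pics/t1.png

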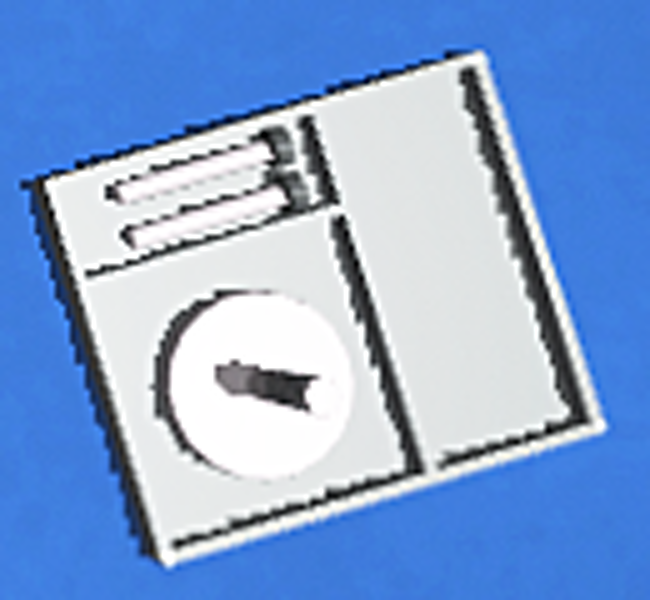

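The wide foot is flat in its square pocket, with its disc centre at crop (262,386). Next I grasp the ring.

```bash
python3 -m pendant '{"dp":[[0,0,0.05],[-0.001,0,0.085],[-0.001,0,0.094],[-0.001,0,0.094],[-0.001,0,0.094]],"rotation":[[0,0,0],[0,0,0],[0,0,0],[0,0,0],[0,0,0]]}';  python3 -m pendant '{"dp":[[0,0,0],[0,0,0],[0,0,0],[0,0,0]],"rotation":[[0,0,0],[0,0,0],[0,0,0],[0,0,0]]}' 0.04; python3 - <<'E'
import pickle
from h import *
c=pickle.load(open("top1.pkl","rb"))
print(world(c,[(460+262.5/5-.5,235+386.5/5-.5)],16)); 
w=world(c,[(460+262.5/5-.5,235+386.5/5-.5)],16)[0]
go(w[0],w[1],100,3.14159)
E
```

```text
time: 7.4
tool_pos: [432.5, 7.9, 4.0]
tcp_rot: [-3.141, 0.002, 3.141]
contact_force: [0.5, -0.6, 0.5]
grip_width: 72.0
finger_force: 0.0
time: 7.9
tool_pos: [431.5, 8.3, 3.0]
tcp_rot: [3.142, 0.0, -3.141]
contact_force: [0.6, 0.5, -1.5]
grip_width: 40.7
finger_force: 0.0
[[ 449.90352641 -298.20322428]]
dp [-0.0183 -0.3065 -0.097 ] rot [0. 0. 0.] t 7.9 q6 -1.73 w 40.7
```

Width is 40.7 mm with no finger force, so the ring was missed. I'll lift and look.

```bash
python3 -m pendant '{"dp":[[0,0,-0.05],[0,0,-0.1],[0.03,-0.12,-0.12],[0.03,-0.12,-0.12],[0.03,-0.12,-0.12]],"rotation":[[0,0,0],[0,0,0],[0,0,0],[0,0,0],[0,0,0]]}'; python3 - <<'E'
from plant import vision
import cv2,pickle
c=vision.capture("top"); pickle.dump(c,open("top1.pkl","wb")); cv2.imwrite("pics/t2.png",c["pixels"][:,:,::-1])
E
```

```text
time: 8.52
tool_pos: [401.2, -115.5, 123.7]
tcp_rot: [-3.14, 0.002, 3.136]
contact_force: [-0.3, 0.0, -0.1]
grip_width: 39.9
finger_force: 0.0
```

View pics/t2.png

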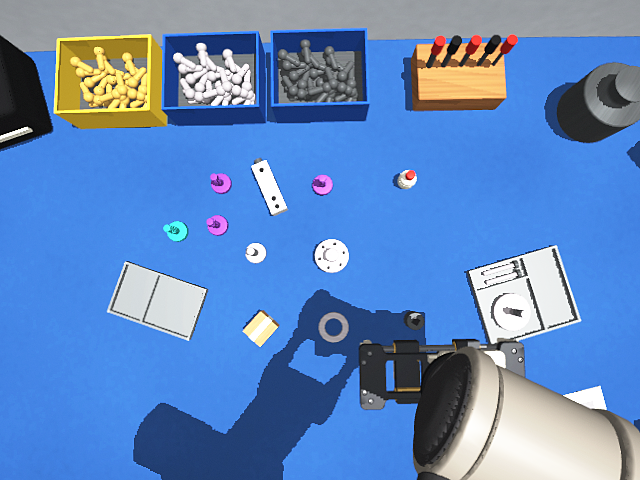

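The ring at (333,327) hasn't moved, and the socket (414,320) and carton are unmoved too. The pads evidently begin above the fingertips and passed over the ring, so I'll retry right down at the surface.

```bash
python3 h.py 431.5 6.7 40 3.14159; python3 -m pendant '{"dp":[[-0.03,0.122,0.0],[-0.03,0.122,0.0],[-0.03,0.122,0.03],[-0.03,0.122,0.08],[-0.03,0.122,0.08],[-0.03,0.122,0.08]],"rotation":[[0,0,0],[0,0,0],[0,0,0],[0,0,0],[0,0,0],[0,0,0]]}' 0.072;  python3 h.py 431.5 6.7 1 3.14159
```

```text
dp [-0.0297  0.1203  0.0832] rot [-0.     0.001 -0.004] t 8.575 q6 -2.03 w 39.7
time: 9.32
tool_pos: [432.0, 10.8, 43.8]
tcp_rot: [3.141, 0.001, -3.141]
contact_force: [-0.2, -0.7, 0.8]
grip_width: 72.0
finger_force: 0.0
dp [ 0.0006 -0.0041  0.0428] rot [0.    0.001 0.001] t 9.325 q6 -1.72 w 72.0
```

```bash
python3 -m pendant '{"dp":[[0,-0.003,0.03],[0,-0.003,0.038],[0,-0.003,0.041],[0,-0.003,0.0425],[0,-0.003,0.0425]],"rotation":[[0,0,0],[0,0,0],[0,0,0],[0,0,0],[0,0,0]]}';  python3 -m pendant '{"dp":[[0,0,0],[0,0,0],[0,0,0],[0,0,0],[0,0,0]],"rotation":[[0,0,0],[0,0,0],[0,0,0],[0,0,0],[0,0,0]]}' 0.035
```

```text
time: 9.95
tool_pos: [431.9, 7.2, 0.9]
tcp_rot: [-3.142, 0.001, -3.141]
contact_force: [0.3, -0.0, 0.1]
grip_width: 71.8
finger_force: 0.0
time: 10.58
tool_pos: [431.5, 7.2, 0.4]
tcp_rot: [3.142, 0.0, -3.141]
contact_force: [-0.4, -0.0, -0.4]
grip_width: 35.2
finger_force: 0.0
```

```bash
python3 - <<'E'
from plant import vision
import cv2,pickle
c=vision.capture("scene"); cv2.imwrite("pics/s2.png",cv2.resize(c["pixels"][130:280,200:400,::-1],None,fx=4,fy=4,interpolation=cv2.INTER_CUBIC))
E
```

```text
(no output)
```

View pics/s2.png

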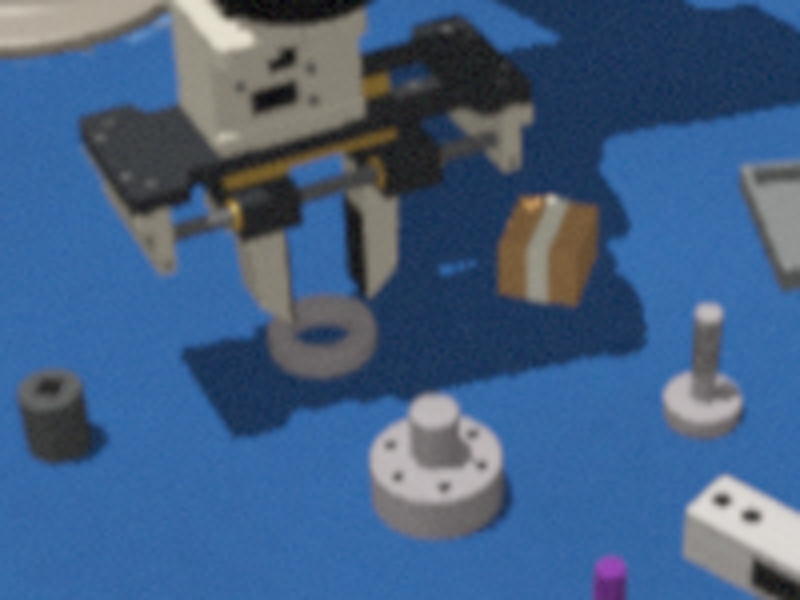

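The fingers stand behind the ring, about 15–20 mm nearer the robot, so the top camera's calibration or my pixel readings are off in x. I'll check with both cameras.

```bash
python3 - <<'E'
import pickle
from h import *
s=pickle.load(open("scene.pkl","rb")); t=pickle.load(open("top.pkl","rb"))
f=lambda u,v:(200+(u+.5)/4-.5,130+(v+.5)/4-.5)
print("ring",world(s,[f(322,332)],12)); print("can",world(s,[f(437,450)],24),world(s,[f(433,410)],50)); print("narrow",world(s,[f(702,396)],12),world(s,[f(709,311)],60))
print("tips",world(s,[f(292,320),f(370,296)],0),"socket",world(s,[f(51,382)],34), "ring top", world(t,[(333.3,326.7)],12))
c=pickle.load(open("top1.pkl","rb")); print(c["pose"]-t["pose"],c["cx"]-t["cx"])
E
```

```text
ring [[434.80495965   4.34532563]]
can [[548.91889285   8.81227423]] [[551.7700034    6.21766957]]
narrow [[560.55608734 137.91900135]] [[559.71111005 138.81420914]]
tips [[404.79497232   0.905299  ]
 [405.42783969  42.77356265]] socket [[ 436.14754613 -127.96721971]] ring top [[431.59668503   6.72637851]]
[[0. 0. 0. 0.]
 [0. 0. 0. 0.]
 [0. 0. 0. 0.]
 [0. 0. 0. 0.]] 0.0
```

The cameras agree on the ring at (433,6). The visible fingertips fit a height of about 20 mm, not 0.4 mm, so the tips are higher than the state says. I'll open and lower in small steps while watching the force.

```bash
python3 -m pendant '{"dp":[[0,0,0],[0,0,0],[0,0,0],[0,0,0.002],[0,0,0.004],[0,0,0.006],[0,0,0.008],[0,0,0.008]],"rotation":[[0,0,0],[0,0,0],[0,0,0],[0,0,0],[0,0,0],[0,0,0],[0,0,0],[0,0,0]]}' 0.072
```

```text
time: 11.62
tool_pos: [431.4, 7.3, -7.8]
tcp_rot: [3.141, -0.0, -3.141]
contact_force: [-0.2, 0.0, 0.5]
grip_width: 72.0
finger_force: 0.0
```

```bash
python3 -m pendant '{"dp":[[0,0,0.003],[0,0,0.005],[0,0,0.006],[0,0,0.006]],"rotation":[[0,0,0],[0,0,0],[0,0,0],[0,0,0]]}'
```

```text
time: 12.12
tool_pos: [431.4, 7.2, -13.7]
tcp_rot: [3.141, -0.0, -3.141]
contact_force: [-0.5, 0.5, 0.2]
grip_width: 71.9
finger_force: 0.0
```

```bash
python3 -m pendant '{"dp":[[0,0,0.001],[0,0,0.002],[0,0,0.003],[0,0,0.003]],"rotation":[[0,0,0],[0,0,0],[0,0,0],[0,0,0]]}'
```

```text
time: 12.62
tool_pos: [431.5, 7.2, -16.7]
tcp_rot: [3.141, -0.0, -3.141]
contact_force: [-0.1, -0.1, 0.3]
grip_width: 72.0
finger_force: 0.0
```

```bash
python3 -m pendant '{"dp":[[0,0,0],[0,0,0],[0,0,0],[0,0,0]],"rotation":[[0,0,0],[0,0,0],[0,0,0],[0,0,0]]}' 0.035
```

```text
time: 13.12
tool_pos: [431.5, 7.2, -16.6]
tcp_rot: [3.142, 0.0, -3.141]
contact_force: [-0.3, 0.5, -0.1]
grip_width: 37.6
finger_force: 0.1
```

```bash
python3 - <<'E'
from plant import vision,get_obs
import cv2,pickle
o=get_obs(); print(o["grip_width"],o["finger_force"],o["tool_pos"],o["joint_positions"])
c=vision.capture("scene"); d=vision.capture("top")
a=cv2.resize(c["pixels"][170:240,240:330,::-1],None,fx=6,fy=6,interpolation=cv2.INTER_CUBIC)
cv2.imwrite("pics/s3.png",a)
E
```

```text
37.61361248076688 0.07913661923055315 [431.52092228   7.23849143 -16.60659454] [-1.61235915e-01  5.00880236e-01  2.02388341e+00  1.00674313e-04
  6.16724091e-01 -1.73239345e+00]
```

View pics/s3.png

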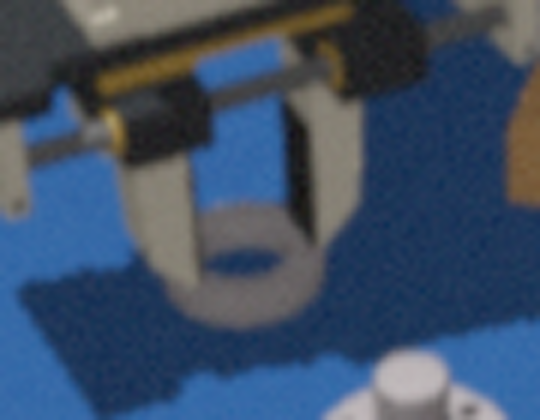

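The fingertips closed just above the ring's top face, so they are at about z = 12–13 when the state says -16.6: a bias near 29 mm. I'll open and go about 9 mm lower.

```bash
python3 -m pendant '{"dp":[[0,0,0],[0,0,0],[0,0,0],[0,0,0],[0,0,0.003],[0,0,0.006],[0,0,0.007],[0,0,0.007]],"rotation":[[0,0,0],[0,0,0],[0,0,0],[0,0,0],[0,0,0],[0,0,0],[0,0,0],[0,0,0]]}' 0.072;python3 -m pendant '{"dp":[[0,0,0],[0,0,0],[0,0,0],[0,0,0]],"rotation":[[0,0,0],[0,0,0],[0,0,0],[0,0,0]]}' 0.035
```

```text
time: 14.22
tool_pos: [431.4, 7.3, -23.8]
tcp_rot: [3.141, -0.0, -3.141]
contact_force: [-0.2, -0.5, -0.7]
grip_width: 71.9
finger_force: 0.0
time: 14.72
tool_pos: [431.6, 7.2, -23.6]
tcp_rot: [3.142, 0.0, -3.141]
contact_force: [-0.2, 0.1, 0.3]
grip_width: 50.8
finger_force: 30.0
```

Gripped (50.8 mm, 30 N). Now I carry it over the stem.

```bash
python3 -m pendant '{"dp":[[0,0,-0.04],[0,0,-0.09],[-0.018,-0.305,-0.09],[-0.018,-0.305,-0.09],[-0.018,-0.305,-0.09],[-0.018,-0.305,-0.09],[-0.018,-0.305,-0.09],[-0.018,-0.305,-0.09]],"rotation":[[0,0,0],[0,0,0],[0,0,0],[0,0,0],[0,0,0],[0,0,0],[0,0,0],[0,0,0]]}';python3 -m pendant '{"dp":[[0,0,0],[0,0,0]],"rotation":[[0,0,0],[0,0,0]]}'; python3 h.py 450.5 -298.5 -7 3.14159
```

```text
time: 15.72
tool_pos: [449.4, -301.6, 66.0]
tcp_rot: [-3.14, 0.001, 3.137]
contact_force: [-0.1, 1.3, -0.8]
grip_width: 50.8
finger_force: 30.0
time: 15.98
tool_pos: [449.4, -296.3, 66.2]
tcp_rot: [3.141, -0.001, -3.14]
contact_force: [-0.4, -0.1, -0.4]
grip_width: 50.9
finger_force: 30.0
dp [-0.0011 -0.0023  0.0732] rot [ 0.001 -0.001  0.002] t 15.975 q6 -2.3 w 50.9
```

```bash
python3 -m pendant '{"dp":[[-0.001,-0.002,0],[-0.001,-0.002,0.03],[-0.001,-0.002,0.055],[-0.001,-0.002,0.065],[-0.001,-0.002,0.07],[-0.001,-0.002,0.072],[-0.001,-0.002,0.072]],"rotation":[[0,0,0],[0,0,0],[0,0,0],[0,0,0],[0,0,0],[0,0,0],[0,0,0]]}'
```

```text
time: 16.85
tool_pos: [450.9, -300.0, -5.1]
tcp_rot: [-3.141, 0.001, -3.141]
contact_force: [0.6, 0.5, -0.5]
grip_width: 50.3
finger_force: 30.0
```

```bash
python3 -m pendant '{"dp":[[0,0,0.001],[0,0,0.0025],[0,0,0.0025]],"rotation":[[0,0,0],[0,0,0],[0,0,0]]}';python3 -m pendant '{"dp":[[0,0,0],[0,0,0],[0,0,0],[0,0,-0.05],[0,0,-0.1],[0,0,-0.1]],"rotation":[[0,0,0],[0,0,0],[0,0,0],[0,0,0],[0,0,0],[0,0,0]]}' 0.065; python3 h.py 553 6.5 100 3.14159
```

```text
time: 17.23
tool_pos: [450.8, -300.0, -7.6]
tcp_rot: [-3.141, 0.001, -3.141]
contact_force: [-0.6, 0.3, 2.8]
grip_width: 50.8
finger_force: 30.0
time: 17.98
tool_pos: [452.6, -301.5, 95.6]
tcp_rot: [-3.136, 0.006, -3.141]
contact_force: [0.6, -0.2, 0.2]
grip_width: 65.1
finger_force: 0.0
dp [-0.1005  0.308  -0.0054] rot [-0.005  0.006  0.   ] t 17.975 q6 -2.3 w 65.1
```

```bash
python3 -m pendant '{"dp":[[-0.1,0.308,0.02],[-0.1,0.308,0.02],[-0.1,0.308,0.02],[-0.1,0.308,0.02],[-0.1,0.308,0.02],[-0.1,0.308,0.02],[-0.1,0.308,0.02],[-0.1,0.308,0.02]],"rotation":[[0,0,0],[0,0,0],[0,0,0],[0,0,0],[0,0,0],[0,0,0],[0,0,0],[0,0,0]]}' 0.045; python3 - <<'E'
from plant import vision
import cv2,pickle
c=vision.capture("top"); pickle.dump(c,open("top2.pkl","wb")); cv2.imwrite("pics/t3.png",cv2.resize(c["pixels"][235:355,460:590,::-1],None,fx=4,fy=4,interpolation=cv2.INTER_CUBIC))
E
python3 h.py 553 6.5 1 3.14159
```

```text
time: 18.98
tool_pos: [550.0, 6.8, 71.5]
tcp_rot: [-3.141, -0.001, 3.14]
contact_force: [0.1, -0.6, -0.0]
grip_width: 44.8
finger_force: 0.0
dp [-0.0029 -0.0001  0.0707] rot [-0.    -0.001 -0.002] t 19.025 q6 -1.7 w 44.7
```

View pics/t3.png

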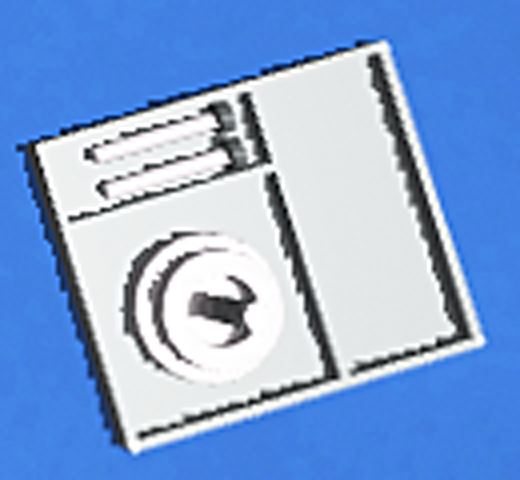

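The ring lies flat on the disc around the stem (crop centre (220,313)); its small shift matches parallax. On to the canister.

```bash
python3 -m pendant '{"dp":[[-0.003,0,0.035],[-0.003,0,0.06],[-0.003,0,0.07],[-0.003,0,0.07]],"rotation":[[0,0,0],[0,0,0],[0,0,0],[0,0,0]]}';python3 -m pendant '{"dp":[[0,0,0],[0,0,0],[0,0,0],[0,0,0]],"rotation":[[0,0,0],[0,0,0],[0,0,0],[0,0,0]]}' 0.01; python3 h.py 472.7 281.4 60 3.14159
```

```text
time: 19.52
tool_pos: [553.3, 7.4, 1.7]
tcp_rot: [3.141, -0.001, 3.14]
contact_force: [-0.5, 0.4, 0.2]
grip_width: 45.0
finger_force: 0.0
time: 20.02
tool_pos: [554.1, 8.0, 2.6]
tcp_rot: [-3.141, 0.002, -3.141]
contact_force: [-0.8, -2.4, 4.9]
grip_width: 21.3
finger_force: 30.0
dp [ 0.0812  0.2734 -0.0576] rot [-0.     0.002  0.   ] t 20.025 q6 -1.69 w 21.3
```

```bash
python3 -m pendant '{"dp":[[0,0,-0.04],[0,0,-0.085],[0.081,0.273,-0.085],[0.081,0.273,-0.085],[0.081,0.273,-0.085],[0.081,0.273,-0.085],[0.081,0.273,-0.085],[0.081,0.273,-0.085]],"rotation":[[0,0,0],[0,0,0],[0,0,0],[0,0,0],[0,0,0],[0,0,0],[0,0,0],[0,0,0]]}';python3 -m pendant '{"dp":[[0,0,0],[0,0,0]],"rotation":[[0,0,0],[0,0,0]]}'; python3 h.py 472.7 281.4 7 3.14159
```

```text
time: 21.02
tool_pos: [470.5, 283.5, 86.1]
tcp_rot: [-3.142, -0.002, -3.137]
contact_force: [-0.1, -0.3, -4.5]
grip_width: 21.5
finger_force: 30.0
time: 21.28
tool_pos: [472.7, 280.2, 86.6]
tcp_rot: [-3.141, -0.001, 3.14]
contact_force: [-0.4, 0.2, -3.4]
grip_width: 21.0
finger_force: 30.0
dp [-0.0001  0.0013  0.0796] rot [-0.    -0.001 -0.001] t 21.275 q6 -1.17 w 21.0
```

```bash
python3 -m pendant '{"dp":[[0,0.001,0.04],[0,0.001,0.065],[0,0.001,0.073],[0,0.001,0.076],[0,0.001,0.079],[0,0.001,0.081],[0,0.001,0.081]],"rotation":[[0,0,0],[0,0,0],[0,0,0],[0,0,0],[0,0,0],[0,0,0],[0,0,0]]}'
```

```text
time: 22.15
tool_pos: [473.0, 282.4, 6.7]
tcp_rot: [3.141, 0.002, -3.141]
contact_force: [-1.0, -0.7, -0.2]
grip_width: 21.3
finger_force: 30.0
```

```bash
python3 -m pendant '{"dp":[[0,0,0.0005],[0,0,0.0005]],"rotation":[[0,0,0],[0,0,0]]}';python3 -m pendant '{"dp":[[0,0,0],[0,0,0],[0,0,0],[0,0,-0.04],[0,0,-0.08],[0,0,-0.08]],"rotation":[[0,0,0],[0,0,0],[0,0,0],[0,0,0],[0,0,0],[0,0,0]]}' 0.045; python3 h.py 561 138.8 75 3.14159
```

```text
time: 22.4
tool_pos: [473.0, 282.4, 6.7]
tcp_rot: [3.141, 0.002, -3.141]
contact_force: [-0.8, -1.3, 6.2]
grip_width: 21.0
finger_force: 30.0
time: 23.15
tool_pos: [474.5, 283.2, 88.4]
tcp_rot: [3.139, 0.006, -3.141]
contact_force: [-0.6, 0.5, -0.6]
grip_width: 45.2
finger_force: 0.0
dp [-0.0864 -0.1444  0.0136] rot [0.003 0.006 0.   ] t 23.15 q6 -1.17 w 45.2
```

```bash
python3 -m pendant '{"dp":[[-0.086,-0.144,0.015],[-0.086,-0.144,0.015],[-0.086,-0.144,0.015],[-0.086,-0.144,0.015],[-0.086,-0.144,0.015],[-0.086,-0.144,0.015]],"rotation":[[0,0,0],[0,0,0],[0,0,0],[0,0,0],[0,0,0],[0,0,0]]}' 0.035; python3 h.py 561 138.8 1 3.14159
```

```text
time: 23.9
tool_pos: [557.6, 139.4, 70.1]
tcp_rot: [3.141, -0.001, -3.14]
contact_force: [-0.3, 0.3, -0.2]
grip_width: 34.9
finger_force: 0.0
dp [-0.0034 -0.0006  0.0691] rot [ 0.    -0.001  0.002] t 23.9 q6 -1.46 w 34.9
```

```bash
python3 -m pendant '{"dp":[[-0.003,0,0.035],[-0.003,0,0.06],[-0.003,0,0.069],[-0.003,0,0.069]],"rotation":[[0,0,0],[0,0,0],[0,0,0],[0,0,0]]}';python3 -m pendant '{"dp":[[0,0,0],[0,0,0],[0,0,0],[0,0,0]],"rotation":[[0,0,0],[0,0,0],[0,0,0],[0,0,0]]}' 0.004; python3 h.py 497.7 351.1 80 3.14159
```

```text
time: 24.4
tool_pos: [561.2, 138.9, 1.4]
tcp_rot: [3.142, -0.0, -3.14]
contact_force: [0.3, 0.4, 0.6]
grip_width: 35.1
finger_force: 0.0
time: 24.9
tool_pos: [561.9, 138.3, 2.0]
tcp_rot: [3.141, 0.001, -3.142]
contact_force: [0.0, 0.9, 3.6]
grip_width: 11.5
finger_force: 30.0
dp [ 0.0641  0.2128 -0.078 ] rot [0.    0.001 0.   ] t 24.9 q6 -1.46 w 11.5
```

```bash
python3 -m pendant '{"dp":[[0,0,-0.04],[0,0,-0.08],[0.064,0.213,-0.08],[0.064,0.213,-0.08],[0.064,0.213,-0.08],[0.064,0.213,-0.08],[0.064,0.213,-0.08],[0.064,0.213,-0.08]],"rotation":[[0,0,0],[0,0,0],[0,0,0],[0,0,0],[0,0,0],[0,0,0],[0,0,0],[0,0,0]]}';python3 -m pendant '{"dp":[[0,0,0],[0,0,0]],"rotation":[[0,0,0],[0,0,0]]}'; python3 h.py 497.7 351.1 6 3.14159
```

```text
time: 25.9
tool_pos: [497.4, 350.6, 81.1]
tcp_rot: [-3.141, -0.0, -3.141]
contact_force: [-0.3, -0.4, -1.0]
grip_width: 11.3
finger_force: 30.0
time: 26.15
tool_pos: [498.0, 350.2, 81.4]
tcp_rot: [-3.142, 0.0, 3.14]
contact_force: [-0.2, -0.7, -1.8]
grip_width: 11.0
finger_force: 30.0
dp [0.0003 0.0009 0.0754] rot [-0.     0.    -0.001] t 26.15 q6 -1.08 w 11.0
```

```bash
python3 -m pendant '{"dp":[[0,0.001,0.035],[0,0.001,0.06],[0,0.001,0.068],[0,0.001,0.072],[0,0.001,0.074],[0,0.001,0.076],[0,0.001,0.076]],"rotation":[[0,0,0],[0,0,0],[0,0,0],[0,0,0],[0,0,0],[0,0,0],[0,0,0]]}'
```

```text
time: 27.02
tool_pos: [497.9, 352.5, 6.1]
tcp_rot: [3.141, 0.001, -3.141]
contact_force: [0.3, -0.6, -0.3]
grip_width: 11.4
finger_force: 30.0
```

```bash
python3 -m pendant '{"dp":[[0,0,0.0005],[0,0,0.0005]],"rotation":[[0,0,0],[0,0,0]]}';python3 -m pendant '{"dp":[[0,0,0],[0,0,0],[0,0,0],[0,0,-0.04],[0,0,-0.08],[0,0,-0.08]],"rotation":[[0,0,0],[0,0,0],[0,0,0],[0,0,0],[0,0,0],[0,0,0]]}' 0.035; python3 h.py 677.5 113.7 60 3.5305
```

```text
time: 27.28
tool_pos: [498.0, 352.6, 6.0]
tcp_rot: [3.141, 0.002, -3.141]
contact_force: [-0.4, -0.5, 5.2]
grip_width: 11.5
finger_force: 30.0
time: 28.02
tool_pos: [499.4, 353.3, 88.3]
tcp_rot: [3.138, 0.006, -3.141]
contact_force: [0.1, 0.0, -0.0]
grip_width: 35.0
finger_force: 0.0
dp [-0.1779 -0.2398  0.0286] rot [ 0.002  0.007 -0.389] t 28.025 q6 -1.08 w 35.0
```

```bash
python3 -m pendant '{"dp":[[-0.178,-0.24,0.02],[-0.178,-0.24,0.02],[-0.178,-0.24,0.02],[-0.178,-0.24,0.02],[-0.178,-0.24,0.02],[-0.178,-0.24,0.02],[-0.178,-0.24,0.02],[-0.178,-0.24,0.02]],"rotation":[[0,0,-0.389],[0,0,-0.389],[0,0,-0.389],[0,0,-0.389],[0,0,-0.389],[0,0,-0.389],[0,0,-0.389],[0,0,-0.389]]}' 0.048; python3 h.py 677.5 113.7 -14 3.5305
```

```text
time: 29.02
tool_pos: [674.6, 113.7, 64.6]
tcp_rot: [3.141, -0.001, -2.751]
contact_force: [-0.1, 0.3, 0.4]
grip_width: 47.8
finger_force: 0.0
dp [-0.0028 -0.0011  0.0786] rot [ 0.001 -0.001  0.002] t 29.025 q6 -1.91 w 47.8
```

```bash
python3 -m pendant '{"dp":[[0,0,0],[0,0,0]],"rotation":[[0,0,0],[0,0,0]]}'; python3 h.py 677.5 113.7 -14 3.5305
```

```text
time: 29.28
tool_pos: [675.2, 113.1, 65.1]
tcp_rot: [-3.142, 0.0, -2.751]
contact_force: [-0.2, -0.1, -0.1]
grip_width: 47.9
finger_force: 0.0
dp [-0.0023 -0.0003  0.0791] rot [-0.     0.     0.002] t 29.275 q6 -1.91 w 47.9
```

```bash
python3 -m pendant '{"dp":[[-0.002,0,0.04],[-0.002,0,0.07],[-0.002,0,0.079],[-0.002,0,0.079]],"rotation":[[0,0,0],[0,0,0],[0,0,0],[0,0,0]]}';python3 -m pendant '{"dp":[[0,0,0],[0,0,0],[0,0,0],[0,0,0]],"rotation":[[0,0,0],[0,0,0],[0,0,0],[0,0,0]]}' 0.018; python3 h.py 677.5 113.7 60 3.5305
```

```text
time: 29.78
tool_pos: [677.4, 113.2, -14.0]
tcp_rot: [3.141, -0.0, -2.752]
contact_force: [0.3, -0.8, 0.6]
grip_width: 47.9
finger_force: 0.0
time: 30.28
tool_pos: [678.0, 113.3, -12.9]
tcp_rot: [-3.141, 0.002, -2.752]
contact_force: [-1.1, 1.7, 5.9]
grip_width: 27.9
finger_force: 30.0
dp [ 0.0001  0.0005 -0.0729] rot [-0.     0.002  0.   ] t 30.275 q6 -1.91 w 27.9
```

```bash
python3 -m pendant '{"dp":[[0,0,-0.03],[0,0,-0.08],[0,0,-0.1]],"rotation":[[0,0,0],[0,0,0],[0,0,0]]}'; python3 h.py 489 -368.8 87 3.3987
```

```text
time: 30.65
tool_pos: [678.5, 113.0, 88.7]
tcp_rot: [-3.14, 0.004, -2.752]
contact_force: [1.2, 0.9, -3.8]
grip_width: 27.7
finger_force: 30.0
dp [ 0.3581 -0.3738  0.0009] rot [-0.001  0.004  0.132] t 30.65 q6 -1.91 w 27.7
```

```bash
python3 -m pendant '{"dp":[[0.358,-0.374,0],[0.358,-0.374,0],[0.358,-0.374,0],[0.358,-0.374,0],[0.358,-0.374,0],[0.358,-0.374,0],[0.358,-0.374,0],[0.358,-0.374,0]],"rotation":[[0,0,0.132],[0,0,0.132],[0,0,0.132],[0,0,0.132],[0,0,0.132],[0,0,0.132],[0,0,0.132],[0,0,0.132]]}';python3 h.py 489 -368.8 87 3.3987
```

```text
time: 31.65
tool_pos: [493.1, -353.9, 85.3]
tcp_rot: [3.141, -0.001, -2.884]
contact_force: [1.0, -0.4, -2.2]
grip_width: 27.5
finger_force: 30.0
dp [ 0.0078 -0.0134 -0.0017] rot [ 0.001 -0.001  0.   ] t 31.65 q6 -2.58 w 27.5
```

```bash
python3 -m pendant '{"dp":[[0.003,-0.006,0],[0.003,-0.006,0],[0.003,-0.006,0]],"rotation":[[0,0,0],[0,0,0],[0,0,0]]}';python3 h.py 489 -368.8 -8 3.3987
```

```text
time: 32.02
tool_pos: [493.6, -357.2, 85.5]
tcp_rot: [3.14, -0.0, -2.883]
contact_force: [0.8, 0.0, -2.5]
grip_width: 27.8
finger_force: 30.0
dp [ 0.0074 -0.0101  0.0935] rot [ 0.001 -0.     0.002] t 32.025 q6 -2.58 w 27.8
```

```bash
python3 -m pendant '{"dp":[[0.007,-0.01,0],[0.007,-0.01,0],[0.007,-0.01,0.03],[0.007,-0.01,0.03],[0.007,-0.01,0.03]],"rotation":[[0,0,0],[0,0,0],[0,0,0],[0,0,0],[0,0,0]]}';python3 h.py 489 -368.8 -8 3.3987
```

```text
time: 32.65
tool_pos: [489.3, -370.5, 56.6]
tcp_rot: [-3.141, 0.0, -2.884]
contact_force: [0.6, 0.2, -2.5]
grip_width: 27.9
finger_force: 30.0
dp [-0.0001  0.0018  0.0646] rot [-0.001  0.     0.   ] t 32.65 q6 -2.6 w 27.9
```

```bash
python3 -m pendant '{"dp":[[0,0.002,0.03],[0,0.002,0.05],[0,0.002,0.058],[0,0.002,0.061],[0,0.002,0.063],[0,0.002,0.0645],[0,0.002,0.0645]],"rotation":[[0,0,0],[0,0,0],[0,0,0],[0,0,0],[0,0,0],[0,0,0],[0,0,0]]}';python3 h.py 489 -368.8 -9 3.3987
```

```text
time: 33.52
tool_pos: [488.5, -368.6, -8.3]
tcp_rot: [-3.141, 0.0, -2.884]
contact_force: [-0.7, -1.4, -3.0]
grip_width: 27.6
finger_force: 30.0
dp [-0.0004 -0.0004  0.0007] rot [-0.  0.  0.] t 33.525 q6 -2.6 w 27.6
```

```bash
python3 -m pendant '{"dp":[[0,0,0.001],[0,0,0.001],[0,0,0.001]],"rotation":[[0,0,0],[0,0,0],[0,0,0]]}';python3 -m pendant '{"dp":[[0,0,0],[0,0,0],[0,0,0],[0,0,-0.04],[0,0,-0.09],[0,0,-0.1]],"rotation":[[0,0,0],[0,0,0],[0,0,0],[0,0,0],[0,0,0],[0,0,0]]}' 0.042; python3 -m pendant '{"dp":[[-0.1,0.2,-0.05],[-0.1,0.2,-0.05],[-0.1,0.2,-0.05],[-0.1,0.2,-0.05],[-0.1,0.2,-0.05]],"rotation":[[0,0,0],[0,0,0],[0,0,0],[0,0,0],[0,0,0]]}'; python3 - <<'E'
from plant import vision
import cv2
c=vision.capture("top")["pixels"][:,:,::-1];cv2.imwrite("pics/t4.png",c)
c=vision.capture("scene")["pixels"][:,:,::-1];cv2.imwrite("pics/s4.png",cv2.resize(c[150:350,30:480],None,fx=1.75,fy=1.75,interpolation=cv2.INTER_CUBIC))
E
```

```text
time: 33.9
tool_pos: [488.6, -368.6, -8.9]
tcp_rot: [-3.141, 0.0, -2.884]
contact_force: [-1.6, 1.7, 6.3]
grip_width: 27.6
finger_force: 30.0
time: 34.65
tool_pos: [490.0, -369.9, 94.1]
tcp_rot: [-3.136, 0.004, -2.884]
contact_force: [0.2, -0.1, 0.7]
grip_width: 41.9
finger_force: 0.0
time: 35.28
tool_pos: [534.7, -146.8, 140.5]
tcp_rot: [3.141, 0.0, -2.88]
contact_force: [-0.8, 0.9, 0.0]
grip_width: 41.9
finger_force: 0.0
```

View pics/t4.png

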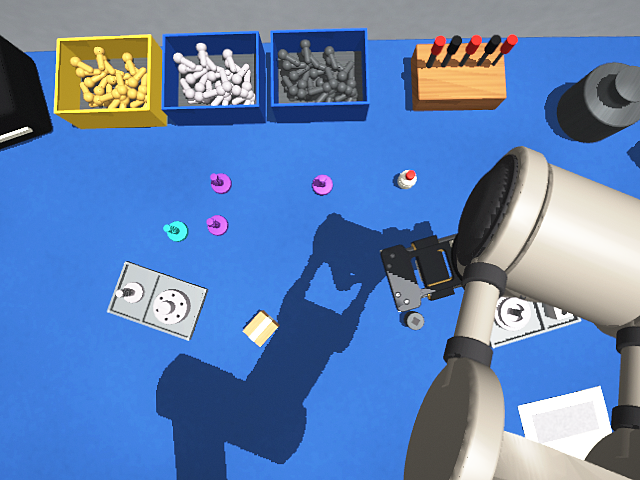

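View pics/s4.png

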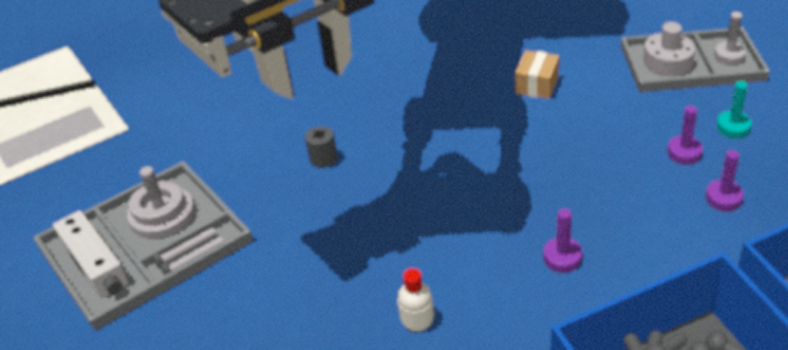

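Both kits look complete. The beam cell is flat in the long pocket, the ring is on the wide foot, the canister (171,306) and narrow foot (130,293) are in tray_two, and the bystanders haven't moved. I'm handing in.

```bash
python3 -c "
from plant import workorder
print(workorder.close_job())"
```

```text
the job is handed in; nothing more can be done
None
```

I made up both kits as specified and handed the job in at about 35 s of the 122 s allowed; the last pictures show every part in its place and the bottle, carton and socket unmoved, but the hand-in returned no verdict.

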